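# Close a welding jig's swing strap and lock it with its yoke pin

### The job

The square bar lies ready in the sloping welding jig: swing the jig's strap over it until the eye at its end is fully home between the two ears of the yoke, then take the knob-headed pin from the wooden block and push it through the upper ear, the strap's eye and the lower ear until its collar sits flush on the yoke, and let go. Leave the T-handled pin in the block, the bar in its place and the things lying about as they are.

Things in the scene. Friction and masses are not known exactly. Their poses are not given: they have to be found in the camera images.
- jig: Steel welding jig fixed on the table: base 165 x 230 mm, plate 150 x 218 mm sloping 30 degrees, low edge (its -x) on the robot's right, high edge (+x) on its left. On the plate, from its +y (near the robot) to -y (far): the strap's pivot post, the square bar, the yoke. The whole is about 160 mm high. Origin: centre of its underside; z up, x uphill seen from above.
- yoke: Dark yoke on the jig: two ears 34 mm wide, 9 mm thick, 16 mm gap between, joined by a web uphill (+x), open downhill. Both have a 16 mm bore on one axis. Origin: bore axis at the upper ear's top face. z: out along the bore, leaning 30 degrees from vertical towards the jig's -x; x uphill, y as the jig's. Lower ear ends at z = -34 mm, jig plate at -58. Nothing within 60 mm stands above the upper ear.
- swing_strap (a joint): Angle of the swing strap, a flat steel bar 26 x 10 mm turning about an axis parallel to the yoke's z, on a pivot 145 mm from the yoke's bore in its +y. 0 = closed on its stop, the eye between the ears on the bore axis; grows to 1.5 rad as the strap swings open downhill (jig's -x). Stiff pivot: it stays where it is left and takes about 5 N at the screw head to move.
- strap_grip (a point): Centre of the dark knurled head of the strap's hold-down screw, which serves as its handle: round, 22 mm in diameter, 34 mm tall, axis parallel to the yoke's z, fixed on the strap 72.5 mm from the pivot. The strap's top face is 32 mm below it along that axis, with a thinner neck between. With the strap closed it is at x = 0, y = +72.5, z = +20 mm in the yoke's frame.
- strap_eye (a point): Centre of the eye at the strap's free end: a 17 mm bore through a round end 30 mm in diameter and 10 mm thick. With the strap closed it lies at x = 0, y = 0, z = -17 mm in the yoke's frame.
- work_bar: Milled aluminium bar 34 x 34 x 82 mm lying on the jig's plate between four dowels, its end against a stop at the low side. Origin: centre of the end face against the stop; z along the bar, uphill.
- pin_block: Hardwood block 64 x 150 x 56 mm fixed on the table, with two upright 19 mm through holes 76 mm apart along its y (at y = +38 and -38 mm). Origin: centre of its underside.
- knob_pin: Steel pin that fits the yoke, 91 mm long, upright in one of the block's holes: shank 14 mm in diameter, 46 mm long with a 10 mm tapered nose; collar 30 mm across, 5 mm thick; dark knurled round knob 24 mm in diameter. Origin: on the axis at the collar's underside (resting on the block's top); z towards the knob, which spans z = 9 to 45 mm. The nose ends at z = -46 mm.
- tee_pin: Thicker steel locating pin (shank 17.6 mm, too thick for the yoke) with a T-handle: a cross bar 64 mm long and 13 mm thick at z = 36 mm. It stands in the block's other hole and stays there. Origin: on its axis at the underside of its collar; z up.
- spacer_ring: Loose bystander: turned ring, 48 mm across, 18 mm tall, lying on the table. Origin: centre of its underside.
- engineer_square: Loose bystander: engineer's square, 100 x 136 x 12 mm, lying flat. Origin: centre of its underside.
- paint_marker: Loose bystander: paint marker, 120 mm long, 16 mm thick, lying along its y. Origin: centre of its underside.
- spanner: Loose bystander: combination spanner, 218 mm long along its y, 33 x 7 mm, lying flat. Origin: centre of its underside.

How it is judged (in metres and radians):
On the way, in this order (a step that is already met when the one before it is completed fails the run):
1. the strap is swung home: its eye is between the ears of the yoke (value of joint swing_strap below 0.03 rad), for 0.2 s.
2. the knob-headed pin is through the upper ear, the eye and the lower ear (x of knob_pin in the frame of yoke between -0.003 and 0.003 m and y of knob_pin in the frame of yoke between -0.003 and 0.003 m and z of knob_pin in the frame of yoke between -0.004 and 0.004 m and angle between the z axis of knob_pin and the z axis of yoke, either way round below 0.1 rad and value of joint swing_strap below 0.03 rad), for 0.2 s.
At the end, for the whole second after the job is handed in: The strap is closed (joint below 0.03 rad) and the knob-headed pin sits at rest in the yoke: its collar within 4 mm of the upper ear's face, its axis within 3 mm and 0.1 rad of the bore's, so that its shank passes through both ears and the strap's eye (all of step 2 and linear speed of knob_pin below 0.01 m/s); the robot touches nothing.
It fails at once if the T-handled pin is moved by more than 25 mm (distance of tee_pin from where it was at the start of the episode above 0.025 m).
It fails at once if the square bar is moved in the jig by more than 10 mm (distance of work_bar from where it was at the start of the episode above 0.01 m).
It fails at once if one of the loose things lying about (ring, square, marker, spanner) is pushed by more than 30 mm (distance of any of spacer_ring, engineer_square, paint_marker, spanner from where it was at the start of the episode above 0.03 m).
It also fails if it takes over 53 s, if anything falls off the work surface, if the arm or the gripper's body presses on something with over 40 N, if the wrist force passes 120 N, or if a joint passes its speed limit or range.

### The arm

A 6-joint arm with a two-finger parallel gripper is mounted at the origin on a cart in front of the work surface, level with it; the furniture and walls round the work are solid. World frame = base frame: x ahead of the robot, y to its left, z up, the work surface at z = 0. Lengths are in m, angles in degrees, forces in N, time in s.
With the tool pointing down it reaches from about 0.25 to 0.775 m from the base axis. Payload 4 kg.
Tool frame: the origin (TCP) lies between the finger pads; the fingertips stand 19 mm ahead of it and the grasp point (between the pads) is the TCP; z points along the fingers, y is the line along which they close (so a half turn about z gives the same grasp; the last joint's range is limited). The gripper opens to 94 mm and grips with 3 to 60 N. Pads are 16 mm wide; open, the fingers measure 119 mm over their backs; the gripper's body (75 mm by 177 mm) begins 78 mm behind the grasp point.
Start: joints at [-81.595, 4.996, 78.535, -0, 96.463, -5.907], TCP at [0.136, -0.533, 0.225] pointing down, gripper open.
Joint ranges: [-177.83, 177.83], [-43.37, 116.18], [15.69, 146.23], [-61.86, 241.86], [9.47, 152.12], [-147.06, 147.06]. Speed limits (degrees/s): [159.86, 159.86, 180, 180, 180, 180].

### API

Orientations are given as [roll, pitch, yaw] about the fixed x, y, z axes, in that order (R = Rz(yaw) Ry(pitch) Rx(roll)).
In Python, from plant import observe, vision, close_job gives the robot as it stands. The module is installed in compiled form; this text tells all that it offers.
- The arm moves only by the tool drive_tool, never from a script. Its arguments are lists of equal length, an entry for each row: "delta_pos": the shift along the tool's x, y, z as a fraction of full scale, a list of three; "twist": the turn, a rotation vector about the tool's x, y, z as a fraction of full scale, a list of three. A call has exactly 10 rows; each row shifts and turns the commanded pose from where the row before left it, along the tool's axes as they then stand; what a row does not reach is not made up. Full scale, the value 1, is 0.025 m for a shift and 45 degrees for a turn. A row lasts 1/12 s, in which the tool goes at most 41.7 mm and 7.16 degrees, less where a joint would pass 70% of its speed; a pose out of reach is approached as far as the arm can. A call with a number of a shift or a turn outside -1 to 1 is refused whole. A call with a gripper value outside its range is refused whole. "fingers" is the opening, from -1 (shut) to 1 (fully open), so that 0 is half open, set as the call begins (left out, the last holds). The fingers move at their own pace and stop on an object; the grip force is fixed at half the most. Time passes only in rows, so rows that do not move let the fingers close, or fill a call up. It gives the time, the measured TCP pose, the force, the opening and the grip force at its end, in the units of the state.
- observe(): the state, without advancing time (a new reading comes with each control period).
- vision.read_camera(name): name is "side" or "top"; returns a dict with "pixels" (400x640x3 uint8, blue, green, red), "range_z" (400x640 float32, m along the optical axis (not along the pixel's ray), 0 where there is no reading), "vertical_fov" (degrees; the focal length in pixels is half the picture's height over the tangent of half this angle, whatever the lens; pixels are square), "cx", "cy" (the principal point, pixels), "T" (4x4, takes a point from camera to world coordinates). Camera axes: x right, y down, z forward; pixel columns grow to the right and rows downward; lengths in m; the calibration is good to about 2 mm. A picture is of the moment at which its call begins.
- close_job(): hands the job in; it is judged then, once.
The state is a dict: "time": time; "joints": joint angles; "joint_vel": joint speeds; "joint_torque": joint torques, N m; "eef_pos": TCP position; "orientation": TCP orientation; "wrist_force": force on the tool from outside, world axes, zero at the start; "moment": the same for the moment, N m; "finger_gap": finger opening in m; "gripper_force": force on a finger pad.
Only numpy, scipy, OpenCV 4.12 (cv2) and the standard library are available. Lean on these libraries where they do the work, as an engineer would, in place of code of your own. Each camera call takes 0.05 s, during which the arm holds its last target. There are 200 camera calls.

## Working session

There is one attempt and no reset: what is moved stays moved. The work goes in short steps, Python scripts to look and compute and a tool call to move; the robot and the scene stay as the last step left them, time stands still between calls to the robot, and variables do not carry over. Pictures are saved under pics/ and viewed, at most 12 in all, crops included, and the job is handed in when it is done.

Besides the shell and the picture viewer there is one more tool, called after "Request:" in YAML: its name, and indented under it one key for each argument. drive_tool: Moves the arm, as the interface text tells. Shift numbers are shares of 0.025 m and turn numbers shares of 45 degrees, none past 1 either way. Its arguments: {"type":"object","properties":{"delta_pos":{"type":"array"},"twist":{"type":"array"},"fingers":{"type":"number"}},"required":["delta_pos","twist"]}

```bash
mkdir -p pics
cat > h.py <<'E'
import numpy as np,cv2
from plant import observe,vision
def cam(n):
    d=vision.read_camera(n);f=200/np.tan(np.radians(d["vertical_fov"])/2)
    v,u=np.mgrid[:400,:640];z=d["range_z"]
    P=np.stack([(u-d["cx"])/f*z,(v-d["cy"])/f*z,z],-1)@d["T"][:3,:3].T+d["T"][:3,3]
    P[z==0]=np.nan
    return d["pixels"],P,d
E
python3 - <<'E'
from h import *
print(observe())
for n in("side","top"):
    im,P,d=cam(n);cv2.imwrite(f"pics/{n}0.png",im);np.save(n+"0.npy",P);print(n,d["T"].round(3),d["vertical_fov"],d["cx"],d["cy"])
E
```

```text
{'time': 0.0, 'joints': array([-8.15943691e+01,  5.03841778e+00,  7.86245854e+01,  1.28887049e-03,
        9.64628586e+01, -5.90663950e+00]), 'joint_vel': array([0.06048464, 0.00490605, 0.0042242 , 0.09284377, 0.04086878,
       0.0960589 ]), 'joint_torque': array([-1.68156203e-03, -3.40180600e+01, -3.02431583e+01,  7.16544525e-02,
        3.28214758e-02, -1.52534062e-04]), 'eef_pos': array([ 0.1358964 , -0.53241927,  0.22331214]), 'orientation': array([-1.79874938e+02, -1.42263439e-02,  1.43123985e+01]), 'wrist_force': array([ 0.1705427,  0.4462058, -0.6445834]), 'moment': array([ 0.01041084,  0.0030039 , -0.00067711]), 'gripper_force': 0.0, 'finger_gap': 0.09385631841974702}
side [[ 0.942 -0.182  0.282  0.228]
 [-0.335 -0.535  0.775 -0.841]
 [ 0.01  -0.825 -0.565  0.743]
 [ 0.     0.     0.     1.   ]] 49.29527845905473 318.24596522732355 196.13762792490223
top [[-0.027 -0.987  0.156  0.355]
 [-1.     0.025 -0.015  0.044]
 [ 0.011 -0.156 -0.988  1.412]
 [ 0.     0.     0.     1.   ]] 50.00249254427578 321.7140785095458 197.28151224183551
```

View pics/side0.png

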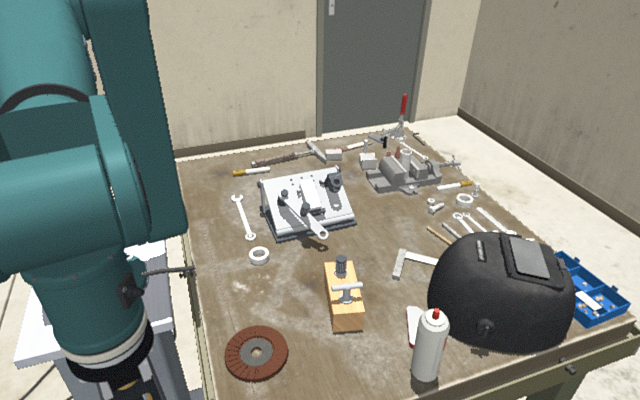

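View pics/top0.png

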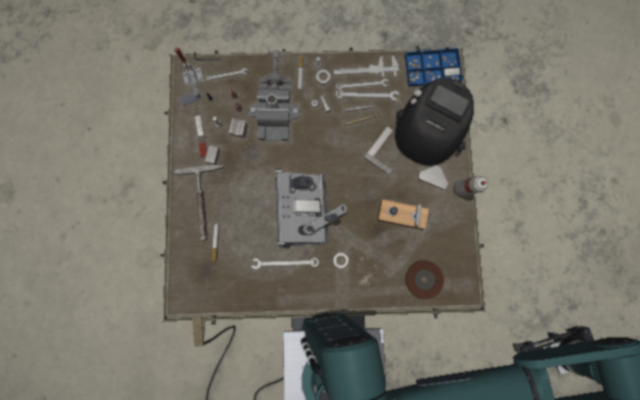

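The side view shows the jig at about (308,203), the strap with its eye at (323,236), and the block at (345,295) with the knob at (341,262) and the tee at (346,290). The top view shows the yoke at (302,183), the pivot at (307,230) and the knob at (393,211). Next I'll zoom in on the jig and the block.

Run:
```python
from h import *
a=cv2.imread("pics/side0.png");b=cv2.imread("pics/top0.png")
A=cv2.resize(a[160:340,250:380],None,fx=3.3,fy=3.3,interpolation=2)
B=cv2.resize(b[160:255,265:440],None,fx=2,fy=2,interpolation=2)
c=np.zeros((594,790,3),np.uint8);c[:A.shape[0],:A.shape[1]]=A[:594];c[:B.shape[0],435:435+B.shape[1]]=B
cv2.imwrite("pics/z.png",c)
P=np.load("side0.npy")
for n,(u,v) in dict(knob=(341,259),tee=(346,287),eye=(323,236),grip=(306,208),piv=(283,193),yoke=(335,176)).items():print(n,P[v,u].round(4))
# block top
m=(P[...,0]>.2)&(P[...,0]<.5)&(P[...,1]<-.05)&(P[...,1]>-.4)&(abs(P[...,2]-.056)<.006)
q=P[m];print(len(q),cv2.minAreaRect(q[:,:2].astype(np.float32)),np.median(q[:,2]))
# knob top
from scipy.ndimage import label
L,n=label((P[...,2]>.08)&(P[...,2]<.22)&(P[...,0]>.2)&(P[...,0]<.6)&(P[...,1]<.25)&(P[...,1]>-.4)&(np.mgrid[:400,:640][0]>165))
for i in range(1,n+1):
    q=P[L==i]
    if len(q)>15:
        t=q[q[:,2]>q[:,2].max()-.006];v,u=np.where(L==i);print(i,len(q),u.mean(),v.mean(),q.min(0).round(3),q.max(0).round(3),t.mean(0).round(4))
```

```text
knob [ 0.5152 -0.2013  0.1007]
tee [ 0.4955 -0.277   0.0965]
eye [ 0.5501  0.0021 -0.0039]
grip [ 0.4972 -0.0152  0.1129]
piv [0.4603 0.0612 0.1166]
yoke [0.6118 0.0826 0.1253]
564 ((0.4803961515426636, -0.233137309551239), (0.15401358902454376, 0.039210397750139236), 89.987060546875) 0.05453301615915779
1 1731 296.99768919699596 188.79722703639516 [ 0.413 -0.022  0.08 ] [0.6   0.162 0.134] [0.5966 0.0833 0.1308]
4 304 181.82894736842104 215.16447368421052 [ 0.2   -0.039  0.105] [0.218 0.003 0.219] [ 0.2081 -0.0352  0.2165]
6 131 341.0381679389313 261.7175572519084 [ 0.504 -0.211  0.08 ] [ 0.526 -0.187  0.102] [ 0.5163 -0.1995  0.0988]
7 216 346.81944444444446 287.0324074074074 [ 0.467 -0.283  0.081] [ 0.531 -0.261  0.1  ] [ 0.4991 -0.2736  0.0962]
```

View pics/z.png

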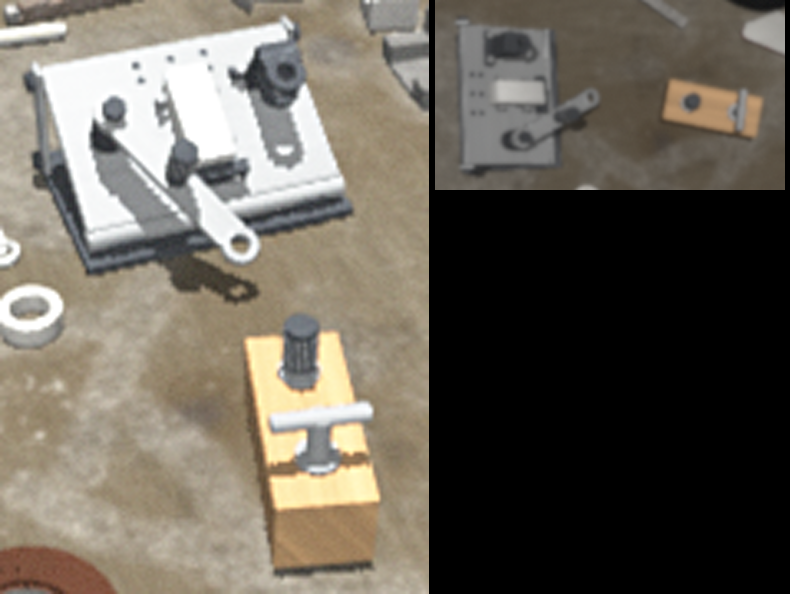

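The crop shows the yoke's bore at crop (290,70), the grip head at (183,150), the eye at (240,243), the pivot at (112,108) and the knob at (300,325). Next I'll fit the jig plane and project the points into its frame.

```bash
cat > m.py <<'E'
from h import *
im,P0,d=cam("side")
P=np.load("side0.npy")
v,u=np.mgrid[:400,:640]
m=(u>255)&(u<360)&(v>165)&(v<242)&~np.isnan(P[...,0])
q=P[m];uv=np.stack([u[m],v[m]],1)
# plane: normal tilted 30deg, refine by RANSAC
r=np.random.default_rng(0);best=0
for _ in range(2000):
    a,b,c=q[r.choice(len(q),3,False)];n=np.cross(b-a,c-a)
    if np.linalg.norm(n)<1e-6:continue
    n/=np.linalg.norm(n);n*=np.sign(n[2])
    if abs(np.degrees(np.arccos(n[2]))-30)>5:continue
    k=abs((q-a)@n)<.0025
    if k.sum()>best:best=k.sum();K=k
c=q[K].mean(0);n=np.linalg.svd(q[K]-c)[2][2];n*=np.sign(n[2])
print("plane",n.round(4),np.degrees(np.arccos(n[2])),best,len(q))
yaw_n=np.degrees(np.arctan2(-n[1],-n[0]));print("uphill yaw from normal",yaw_n)
up=np.array([-n[0],-n[1],0]);up/=np.linalg.norm(up);ya=np.cross([0,0,1],up);xa=np.cross(ya,n)
R=np.stack([xa,ya,n],1)
L=(q-c)@R
print("plate rect",cv2.minAreaRect(L[K][:,:2].astype(np.float32)))
S=8000 if 0 else 3
pic=np.zeros((560,560,3),np.uint8)
# height map in jig plane, 0.5mm/px
order=np.argsort(L[:,2]);px=im[m] if 0 else cv2.imread("pics/side0.png")[m]
for i in order:
    x=int(280+L[i,0]*2000);y=int(280-L[i,1]*2000)
    h=L[i,2]
    if -.01<h<.13:cv2.circle(pic,(x,y),2,cv2.applyColorMap(np.array([[int(np.clip(h*2000,0,255))]],np.uint8),2)[0,0].tolist(),-1)
cv2.imwrite("pics/map.png",pic)
np.savez("jig.npz",R=R,c=c);print("c",c)
for a,b in((.055,.061),(.043,.049),(.090,.099),(.032,.037)):
    k=(L[:,2]>a)&(L[:,2]<b);print(a,b,k.sum(),L[k].min(0).round(4),L[k].max(0).round(4),np.median(L[k],0).round(4))
E
python3 m.py
```

```text
plane [ 0.0164 -0.4984  0.8668] 29.913535145280047 2152 7865
uphill yaw from normal 91.88331909424684
plate rect ((-0.02301999181509018, -0.00306837260723114), (0.2426230013370514, 0.22524568438529968), 89.22692108154297)
c [0.53294281 0.08180662 0.06193551]
0.055 0.061 182 [-0.0561 -0.0933  0.055 ] [0.0405 0.0782 0.0609] [ 0.0174 -0.0714  0.0579]
0.043 0.049 459 [-0.1315 -0.0604  0.043 ] [0.0385 0.083  0.0489] [-0.063   0.0364  0.0458]
0.09 0.099 61 [-0.0636  0.0277  0.0903] [-0.0421  0.0481  0.0986] [-0.0535  0.0379  0.0944]
0.032 0.037 332 [-0.1289 -0.0906  0.032 ] [0.0449 0.083  0.037 ] [ 0.0059 -0.0073  0.0345]
```

View pics/map.png

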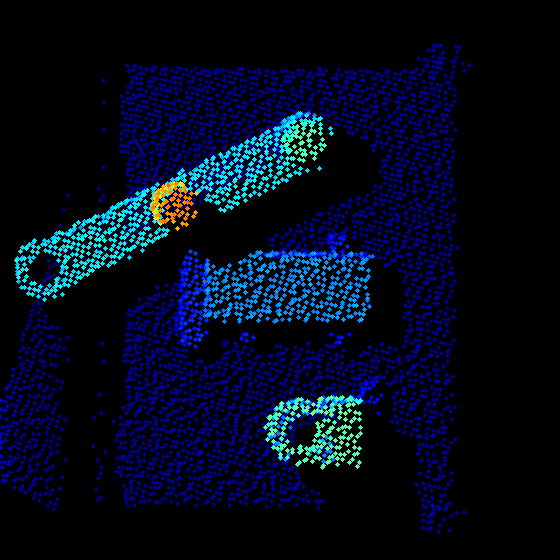

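The map scale is 0.5 mm per pixel. It shows the bore at (300,433), the grip head at (174,205), the eye at (46,268) and the pivot at (303,139). The distances agree with the sizes given (eye to pivot 144 mm, bore to pivot 147 mm), and the strap is about 64° open.

```bash
cat > plan.py <<'E'
from h import *
from scipy.spatial.transform import Rotation as Ro
j=np.load("jig.npz");RJ,c=j["R"],j["c"]
xa,ya,n=RJ.T
Rc=np.stack([ya,xa,-n],1)   # tool at closed strap
def J(x,y,z): return c+RJ@[x,y,z]
def Rz(deg): return Ro.from_rotvec(np.radians(deg)*n).as_matrix()@Rc
def plan(R,p,name=""):
    s=observe();Rt=Ro.from_euler("xyz",s["orientation"],degrees=True).as_matrix()
    d=np.asarray(p)-s["eef_pos"]
    rv=Ro.from_matrix(Rt.T@R).as_rotvec(degrees=True)
    print(name,"t",round(s["time"],2),"pos",s["eef_pos"].round(4),"world d",d.round(4))
    print("  turn first: twist units",(rv/45).round(3),"then shift units",(R.T@d/.025).round(3),"| shift first:",(Rt.T@d/.025).round(3))
    print("  F",s["wrist_force"].round(1),"gap",round(s["finger_gap"],4),"gf",round(s["gripper_force"],1),"j",s["joints"].round(0))
E
python3 - <<'E'
from plan import *
G=J(-.0532,.0377,.083)
print("grip",G,"bore",J(.011,-.0755,.058))
plan(Rz(-64),G+.08*n,"above grip")
E
```

```text
grip [ 0.49813892 -0.00688921  0.10734772] bore [0.60903925 0.06490875 0.1176943 ]
above grip t 0.15 pos [ 0.1359 -0.5325  0.2236] world d [ 0.3635  0.4858 -0.0469]
  turn first: twist units [ 0.33   0.685 -2.243] then shift units [ 7.266 20.425 11.072] | shift first: [ 18.894 -15.23    1.905]
  F [-0.1  0.6  0.9] gap 0.0945 gf 0.0 j [-82.   5.  79.  -0.  96.  -6.]
```

Request:
drive_tool:
  delta_pos:
    - [0.94,-0.76,0]
    - [0.94,-0.76,0]
    - [0.94,-0.76,0]
    - [0.94,-0.76,0]
    - [0.94,-0.76,0]
    - [0.94,-0.76,0]
    - [0.94,-0.76,0]
    - [0.94,-0.76,0]
    - [0.94,-0.76,0]
    - [0.94,-0.76,0]
  twist:
    - [0,0,0]
    - [0,0,0]
    - [0,0,0]
    - [0,0,0]
    - [0,0,0]
    - [0,0,0]
    - [0,0,0]
    - [0,0,0]
    - [0,0,0]
    - [0,0,0]
  fingers: 0.1

```text
time: 0.98
eef_pos: [0.3172, -0.2893, 0.2242]
orientation: [-180.0, 0.0, 14.3]
wrist_force: [0.7, -0.0, 0.0]
finger_gap: 0.0519
gripper_force: 0.0
```

Request:
drive_tool:
  delta_pos:
    - [0.94,-0.76,0]
    - [0.94,-0.76,0]
    - [0.94,-0.76,0]
    - [0.94,-0.76,0]
    - [0.94,-0.76,0]
    - [0.94,-0.76,0]
    - [0.94,-0.76,0]
    - [0.94,-0.76,0]
    - [0.94,-0.76,0]
    - [0.94,-0.76,0]
  twist:
    - [0,0,0]
    - [0,0,0]
    - [0,0,0]
    - [0,0,0]
    - [0,0,0]
    - [0,0,0]
    - [0,0,0]
    - [0,0,0]
    - [0,0,0]
    - [0,0,0]

```text
time: 1.82
eef_pos: [0.4979, -0.0471, 0.2241]
orientation: [-180.0, 0.0, 14.3]
wrist_force: [-0.6, -0.0, 1.0]
finger_gap: 0.0518
gripper_force: 0.0
```

Request:
drive_tool:
  delta_pos:
    - [0,0,0]
    - [0,0,0]
    - [0,0,0]
    - [0,0,0]
    - [0,0,0]
    - [0,0,0]
    - [0,0,0]
    - [0,0,0]
    - [0,0,0]
    - [0,0,0]
  twist:
    - [0.0165,0.034,-0.112]
    - [0.0165,0.034,-0.112]
    - [0.0165,0.034,-0.112]
    - [0.0165,0.034,-0.112]
    - [0.0165,0.034,-0.112]
    - [0.0165,0.034,-0.112]
    - [0.0165,0.034,-0.112]
    - [0.0165,0.034,-0.112]
    - [0.0165,0.034,-0.112]
    - [0.0165,0.034,-0.112]

```text
time: 2.65
eef_pos: [0.4971, -0.0485, 0.2242]
orientation: [-179.9, -16.5, 65.3]
wrist_force: [-0.4, 1.0, -0.0]
finger_gap: 0.0517
gripper_force: 0.0
```

Request:
drive_tool:
  delta_pos:
    - [0,0,0]
    - [0,0,0]
    - [0,0,0]
    - [0,0,0]
    - [0,0,0]
    - [0,0,0]
    - [0,0,0]
    - [0,0,0]
    - [0,0,0]
    - [0,0,0]
  twist:
    - [0.0165,0.034,-0.112]
    - [0.0165,0.034,-0.112]
    - [0.0165,0.034,-0.112]
    - [0.0165,0.034,-0.112]
    - [0.0165,0.034,-0.112]
    - [0.0165,0.034,-0.112]
    - [0.0165,0.034,-0.112]
    - [0.0165,0.034,-0.112]
    - [0.0165,0.034,-0.112]
    - [0.0165,0.034,-0.112]

```text
time: 3.48
eef_pos: [0.4972, -0.0487, 0.224]
orientation: [166.0, -26.5, 121.2]
wrist_force: [0.0, -0.0, 0.4]
finger_gap: 0.0517
gripper_force: 0.0
```

Run:
```python
from plan import *
G=J(-.0532,.0377,.083)
plan(Rz(-64),G+.04*n,"above grip")
```

```text
above grip t 3.48 pos [ 0.4972 -0.0487  0.224 ] world d [ 0.0016  0.0219 -0.082 ]
  turn first: twist units [-0.004  0.003  0.001] then shift units [-0.831 -0.303  3.278] | shift first: [-0.824 -0.294  3.281]
  F [ 0.  -0.   0.4] gap 0.0517 gf 0.0 j [-29.   5.  83.  26. 106. -53.]
```

Request:
drive_tool:
  delta_pos:
    - [-0.166,-0.06,0.3]
    - [-0.166,-0.06,0.3]
    - [-0.166,-0.06,0.3]
    - [-0.166,-0.06,0.3]
    - [-0.166,-0.06,0.3]
    - [0,0,0.676]
    - [0,0,0.676]
    - [0,0,0.676]
    - [0,0,0.676]
    - [0,0,0.676]
  twist:
    - [0,0,0]
    - [0,0,0]
    - [0,0,0]
    - [0,0,0]
    - [0,0,0]
    - [0,0,0]
    - [0,0,0]
    - [0,0,0]
    - [0,0,0]
    - [0,0,0]

```text
time: 4.32
eef_pos: [0.498, -0.0066, 0.1063]
orientation: [166.1, -26.5, 121.0]
wrist_force: [0.5, -0.1, 1.4]
finger_gap: 0.0514
gripper_force: 0.0
```

Request:
drive_tool:
  delta_pos:
    - [0,0,0]
    - [0,0,0]
    - [0,0,0]
    - [0,0,0]
    - [0,0,0]
    - [0,0,0]
    - [0,0,0]
    - [0,0,0]
    - [0,0,0]
    - [0,0,0]
  twist:
    - [0,0,0]
    - [0,0,0]
    - [0,0,0]
    - [0,0,0]
    - [0,0,0]
    - [0,0,0]
    - [0,0,0]
    - [0,0,0]
    - [0,0,0]
    - [0,0,0]
  fingers: -1

```text
time: 5.15
eef_pos: [0.4995, -0.0078, 0.1087]
orientation: [165.9, -26.3, 121.0]
wrist_force: [2.7, -2.1, 5.0]
finger_gap: 0.0212
gripper_force: 30.0
```

Run:
```python
from plan import *
G=J(-.0532,.0377,.083)
plan(Rz(-64),G,"grip")
im,P,d=cam("side")
cv2.imwrite("pics/g.png",cv2.resize(im[120:300,200:420],None,fx=3,fy=3,interpolation=2))
```

```text
grip t 5.15 pos [ 0.4995 -0.0078  0.1087] world d [-0.0014  0.0009 -0.0013]
  turn first: twist units [ 0.     0.008 -0.003] then shift units [ 0.029 -0.046  0.065] | shift first: [ 0.029 -0.047  0.065]
  F [ 2.7 -2.1  5. ] gap 0.0212 gf 30.0 j [-25.   8.  94.  26.  92. -55.]
```

View pics/g.png

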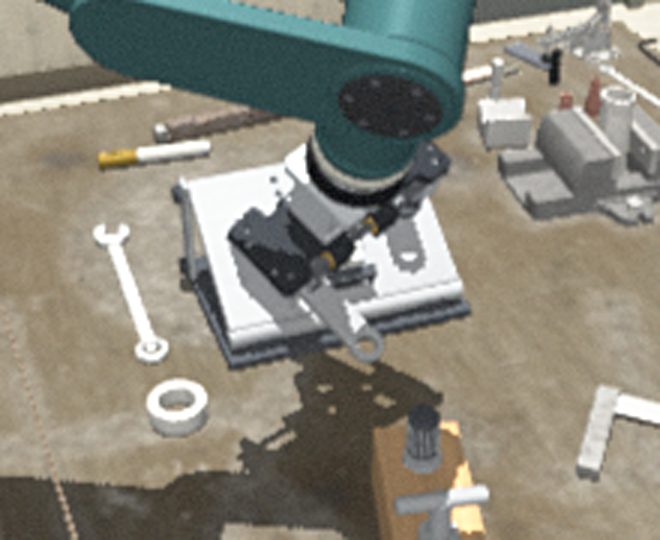

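The picture shows the head gripped at about crop (335,260), with the strap's eye at (365,345). Nothing else has moved, so I'm swinging the strap now.

Request:
drive_tool:
  delta_pos:
    - [0.0045,0.162,0]
    - [0.0045,0.162,0]
    - [0.0045,0.162,0]
    - [0.0045,0.162,0]
    - [0.0045,0.162,0]
    - [0.0045,0.162,0]
    - [0.0045,0.162,0]
    - [0.0045,0.162,0]
    - [0.0045,0.162,0]
    - [0.0045,0.162,0]
  twist:
    - [0,0,-0.071]
    - [0,0,-0.071]
    - [0,0,-0.071]
    - [0,0,-0.071]
    - [0,0,-0.071]
    - [0,0,-0.071]
    - [0,0,-0.071]
    - [0,0,-0.071]
    - [0,0,-0.071]
    - [0,0,-0.071]

```text
time: 6.03
eef_pos: [0.5288, 0.0156, 0.1219]
orientation: [154.3, -15.0, 153.2]
wrist_force: [2.4, -5.0, 5.0]
finger_gap: 0.0213
gripper_force: 30.0
```

Run:
```python
from plan import *
piv=np.array([.0118,.070]);a=np.radians(32)
plan(Rz(-32),J(piv[0]-.0725*np.sin(a),piv[1]-.0725*np.cos(a),.083),"mid")
```

```text
mid t 6.03 pos [0.5288 0.0156 0.1219] world d [-0.0023  0.0015 -0.0013]
  turn first: twist units [-0.005  0.009 -0.002] then shift units [ 0.091 -0.024  0.075] | shift first: [ 0.092 -0.024  0.074]
  F [ 2.4 -5.   5. ] gap 0.0213 gf 30.0 j [-21.  10.  90.  27.  92. -83.]
```

Tracking well; I'll add a little overtravel at the end.

Request:
drive_tool:
  delta_pos:
    - [0.0045,0.162,0]
    - [0.0045,0.162,0]
    - [0.0045,0.162,0]
    - [0.0045,0.162,0]
    - [0.0045,0.162,0]
    - [0.0045,0.162,0]
    - [0.0045,0.162,0]
    - [0.0045,0.162,0]
    - [0.0045,0.162,0]
    - [0.0045,0.162,0]
  twist:
    - [0,0,-0.071]
    - [0,0,-0.071]
    - [0,0,-0.071]
    - [0,0,-0.071]
    - [0,0,-0.071]
    - [0,0,-0.071]
    - [0,0,-0.071]
    - [0,0,-0.071]
    - [0,0,-0.071]
    - [0,0,-0.071]

```text
time: 6.87
eef_pos: [0.5401, 0.0497, 0.1414]
orientation: [150.4, 0.3, -178.4]
wrist_force: [6.1, -3.9, 5.9]
finger_gap: 0.0213
gripper_force: 30.0
```

Request:
drive_tool:
  delta_pos:
    - [0,0.04,0]
    - [0,0.04,0]
    - [0,0.04,0]
    - [0,0.04,0]
    - [0,0,0]
    - [0,0,0]
    - [0,0,0]
    - [0,0,0]
    - [0,0,0]
    - [0,0,0]
  twist:
    - [0,0,0]
    - [0,0,0]
    - [0,0,0]
    - [0,0,0]
    - [0,0,0]
    - [0,0,0]
    - [0,0,0]
    - [0,0,0]
    - [0,0,0]
    - [0,0,0]

```text
time: 7.7
eef_pos: [0.5401, 0.0509, 0.1421]
orientation: [150.7, 0.2, -178.6]
wrist_force: [5.7, -9.5, 2.4]
finger_gap: 0.0215
gripper_force: 30.1
```

Run:
```python
from plan import *
plan(Rz(0),J(.0118,-.0025,.083),"closed")
s=observe();print("in jig",(RJ.T@(s["eef_pos"]-c)).round(4),"F jig",(RJ.T@s["wrist_force"]).round(1))
```

```text
closed t 7.7 pos [0.5401 0.0509 0.1421] world d [-0.0036 -0.0002 -0.0023]
  turn first: twist units [-0.014  0.009 -0.007] then shift units [ 0.144 -0.047  0.079] | shift first: [ 0.144 -0.047  0.079]
  F [ 5.7 -9.5  2.4] gap 0.0215 gf 30.1 j [ -17.    9.   89.   28.   92. -110.]
in jig [ 0.013  -0.0061  0.085 ] F jig [-7.2 -5.4  6.9]
```

Request:
drive_tool:
  delta_pos:
    - [0,0.04,0]
    - [0,0.04,0]
    - [0,0.04,0]
    - [0,0.04,0]
    - [0,0.04,0]
    - [0,0.04,0]
    - [0,0,0]
    - [0,0,0]
    - [0,0,0]
    - [0,0,0]
  twist:
    - [0,0,0]
    - [0,0,0]
    - [0,0,0]
    - [0,0,0]
    - [0,0,0]
    - [0,0,0]
    - [0,0,0]
    - [0,0,0]
    - [0,0,0]
    - [0,0,0]

```text
time: 8.53
eef_pos: [0.54, 0.0511, 0.1421]
orientation: [151.3, 0.1, -178.8]
wrist_force: [7.0, -21.7, -3.0]
finger_gap: 0.0214
gripper_force: 30.2
```

Run:
```python
from plan import *
s=observe();print("in jig",(RJ.T@(s["eef_pos"]-c)).round(4),"F jig",(RJ.T@s["wrist_force"]).round(1),s["finger_gap"])
```

```text
in jig [ 0.0132 -0.0061  0.0849] F jig [-20.4  -6.3   8.3] 0.02142316625487039
```

The strap is on its stop: it took 20 N without moving. Now I'll release it, lift off and level the tool.

Request:
drive_tool:
  delta_pos:
    - [0,0,0]
    - [0,0,0]
    - [0,0,0]
    - [0,-0.09,0]
    - [0,-0.09,0]
    - [0,-0.09,0]
    - [0,-0.09,0]
    - [0,0,-0.3]
    - [0,0,-0.6]
    - [0,0,-0.9]
  twist:
    - [0,0,0]
    - [0,0,0]
    - [0,0,0]
    - [0,0,0]
    - [0,0,0]
    - [0,0,0]
    - [0,0,0]
    - [0,0,0]
    - [0,0,0]
    - [0,0,0]
  fingers: 0.1

```text
time: 9.37
eef_pos: [0.5369, 0.0299, 0.1784]
orientation: [150.3, -0.4, -178.3]
wrist_force: [-0.3, 0.2, 0.6]
finger_gap: 0.0519
gripper_force: 0.0
```

Request:
drive_tool:
  delta_pos:
    - [0,0,-0.9]
    - [0,0,-0.9]
    - [0,0,-0.6]
    - [0,0,0]
    - [0,0,0]
    - [0,0,0]
    - [0,0,0]
    - [0,0,0]
    - [0,0,0]
    - [0,0,0]
  twist:
    - [0,0,0]
    - [0,0,0]
    - [0,0,0]
    - [0.13,0,0]
    - [0.13,0,0]
    - [0.13,0,0]
    - [0.13,0,0]
    - [0.13,0,0]
    - [0,0,0]
    - [0,0,0]

```text
time: 10.2
eef_pos: [0.5391, 0.001, 0.2321]
orientation: [179.5, -0.1, -178.2]
wrist_force: [-0.8, 0.3, -0.5]
finger_gap: 0.0523
gripper_force: 0.0
```

Run:
```python
from plan import *
R0=Ro.from_euler("xyz",[180,0,-178],degrees=True).as_matrix()
plan(R0,[.515,-.199,.146],"above pin")
```

```text
above pin t 10.2 pos [0.5391 0.001  0.2321] world d [-0.0241 -0.2    -0.0861]
  turn first: twist units [ 0.011 -0.002 -0.004] then shift units [ 1.242 -7.962  3.446] | shift first: [ 1.21  -7.996  3.377]
  F [-0.8  0.3 -0.5] gap 0.0523 gf 0.0 j [ -6.   4.  79.   0.  97. -98.]
```

Request:
drive_tool:
  delta_pos:
    - [0.124,-0.8,0.2]
    - [0.124,-0.8,0.2]
    - [0.124,-0.8,0.2]
    - [0.124,-0.8,0.2]
    - [0.124,-0.8,0.2]
    - [0.124,-0.8,0.2]
    - [0.124,-0.8,0.2]
    - [0.124,-0.8,0.2]
    - [0.124,-0.8,0.2]
    - [0.124,-0.8,0.2]
  twist:
    - [0.011,0,0]
    - [0,0,0]
    - [0,0,0]
    - [0,0,0]
    - [0,0,0]
    - [0,0,0]
    - [0,0,0]
    - [0,0,0]
    - [0,0,0]
    - [0,0,0]

```text
time: 11.03
eef_pos: [0.5128, -0.2036, 0.181]
orientation: [179.9, -0.2, -178.5]
wrist_force: [-0.0, 0.1, -0.1]
finger_gap: 0.052
gripper_force: 0.0
```

Run:
```python
from plan import *
R0=Ro.from_euler("xyz",[180,0,-178],degrees=True).as_matrix()
plan(R0,[.515,-.199,.087],"pin")
im,P,d=cam("side");np.save("side1.npy",P)
cv2.imwrite("pics/p.png",cv2.resize(im[150:340,240:400],None,fx=3.1,fy=3.1,interpolation=2))
v,u=np.mgrid[:400,:640]
m=(u>250)&(u<360)&(v>160)&(v<245)&~np.isnan(P[...,0]);L=(P[m]-c)@RJ
for a,b,nm in((.091,.098,"grip top"),(.055,.061,"ear/pivot"),(.043,.049,"strap")):
    k=(L[:,2]>a)&(L[:,2]<b)&(L[:,0]>-.05)&(L[:,0]<.06)&(abs(L[:,1])<.12)
    print(nm,k.sum(),L[k].min(0).round(4),L[k].max(0).round(4),L[k].mean(0).round(4))
# hole map around ear top
k=(L[:,2]>.050)&(L[:,2]<.062)&(L[:,1]<-.04)
pic=np.zeros((500,500,3),np.uint8);px=im[m]
for l,cc in zip(L[L[:,1]<-.02],px[L[:,1]<-.02]):
    pic_c=(int(250+(l[0]-.011)*4000),int(250-(l[1]+.0755)*4000))
    cv2.circle(pic,pic_c,4,(0,int(np.clip(l[2]*4000,30,255)),255 if abs(l[2]-.058)<.003 else 0),-1)
cv2.imwrite("pics/ear.png",pic)
```

```text
pin t 11.03 pos [ 0.5128 -0.2036  0.181 ] world d [ 0.0022  0.0046 -0.094 ]
  turn first: twist units [ 0.001 -0.004 -0.011] then shift units [-0.093  0.181  3.759] | shift first: [-0.103  0.177  3.759]
  F [-0.   0.1 -0.1] gap 0.052 gf 0.0 j [ -28.    6.   82.   -0.   92. -119.]
grip top 19 [ 0.0019 -0.0047  0.0912] [0.0202 0.0072 0.0972] [0.0116 0.0025 0.0946]
ear/pivot 31 [ 0.0037 -0.0097  0.0552] [0.0227 0.078  0.0606] [0.0121 0.0663 0.0571]
strap 250 [-0.0023 -0.0295  0.043 ] [0.0258 0.083  0.049 ] [0.0102 0.0284 0.0461]
```

View pics/p.png

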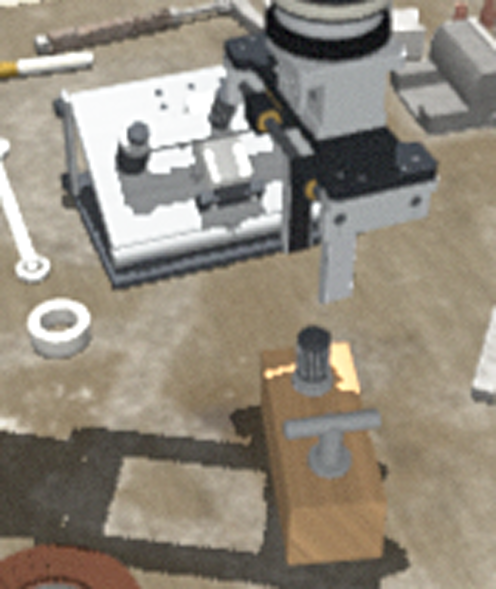

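View pics/ear.png

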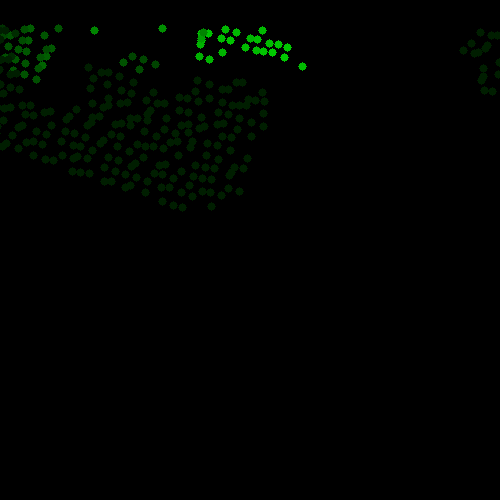

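The picture shows the strap closed with its head upright over the bar at crop (225,105), and the gripper hanging over the knob at (313,335). The yoke is hidden behind the hand, so the ear map is empty there.

Request:
drive_tool:
  delta_pos:
    - [-0.032,0.06,0.376]
    - [-0.032,0.06,0.376]
    - [-0.032,0.06,0.376]
    - [0,0,0.376]
    - [0,0,0.376]
    - [0,0,0.376]
    - [0,0,0.376]
    - [0,0,0.376]
    - [0,0,0.376]
    - [0,0,0.376]
  twist:
    - [0,0,0]
    - [0,0,0]
    - [0,0,0]
    - [0,0,0]
    - [0,0,0]
    - [0,0,0]
    - [0,0,0]
    - [0,0,0]
    - [0,0,0]
    - [0,0,0]

```text
time: 11.92
eef_pos: [0.5159, -0.1967, 0.0868]
orientation: [-179.9, -0.1, -178.3]
wrist_force: [-0.1, -0.2, 0.3]
finger_gap: 0.0517
gripper_force: 0.0
```

Request:
drive_tool:
  delta_pos:
    - [0,0,0]
    - [0,0,0]
    - [0,0,0]
    - [0,0,0]
    - [0,0,0]
    - [0,0,0]
    - [0,0,0]
    - [0,0,0]
    - [0,0,0]
    - [0,0,0]
  twist:
    - [0,0,0]
    - [0,0,0]
    - [0,0,0]
    - [0,0,0]
    - [0,0,0]
    - [0,0,0]
    - [0,0,0]
    - [0,0,0]
    - [0,0,0]
    - [0,0,0]
  fingers: -1

```text
time: 12.75
eef_pos: [0.5164, -0.1972, 0.0885]
orientation: [-179.9, -0.1, -178.4]
wrist_force: [-0.3, -0.6, 3.2]
finger_gap: 0.0233
gripper_force: 30.0
```

Run:
```python
from plan import *
R0=Ro.from_euler("xyz",[180,0,-178],degrees=True).as_matrix()
plan(R0,[.515,-.199,.087],"pin")
```

```text
pin t 12.75 pos [ 0.5164 -0.1972  0.0885] world d [-0.0014 -0.0018 -0.0015]
  turn first: twist units [-0.003 -0.001 -0.008] then shift units [ 0.058 -0.069  0.062] | shift first: [ 0.057 -0.069  0.062]
  F [-0.3 -0.6  3.2] gap 0.0233 gf 30.0 j [ -27.    9.   90.   -0.   81. -118.]
```

Request:
drive_tool:
  delta_pos:
    - [0,0,-0.2]
    - [0,0,-0.4]
    - [0,0,-0.6]
    - [0,0,-0.6]
    - [0,0,-0.6]
    - [0,0,-0.6]
    - [0,0,-0.6]
    - [0,0,-0.6]
    - [0,0,-0.4]
    - [0,0,-0.2]
  twist:
    - [0,0,0]
    - [0,0,0]
    - [0,0,0]
    - [0,0,0]
    - [0,0,0]
    - [0,0,0]
    - [0,0,0]
    - [0,0,0]
    - [0,0,0]
    - [0,0,0]

```text
time: 13.58
eef_pos: [0.5166, -0.1967, 0.2097]
orientation: [-179.9, -0.0, -178.3]
wrist_force: [0.5, -0.2, -1.0]
finger_gap: 0.0233
gripper_force: 30.0
```

Run:
```python
from plan import *
s=observe();R=Ro.from_euler("xyz",s["orientation"],degrees=True).as_matrix()
print(s["eef_pos"],s["orientation"],s["finger_gap"])
im,P,d=cam("side")
T=(P-s["eef_pos"])@R
k=(abs(T[...,0])<.03)&(abs(T[...,1])<.03)&(T[...,2]>.02)&(T[...,2]<.09)
q=T[k]
for a,b in((.024,.034),(.034,.05),(.05,.066),(.066,.085)):
    z=q[(q[:,2]>a)&(q[:,2]<b)]
    if len(z):print(a,b,len(z),z.min(0).round(4),z.max(0).round(4))
print("tip z",q[:,2].max())
# ear
v,u=np.mgrid[:400,:640]
m=(u>250)&(u<360)&(v>155)&(v<245)&~np.isnan(P[...,0]);L=(P[m]-c)@RJ
k=(abs(L[:,2]-.058)<.004)&(L[:,1]<-.04);print("ear",k.sum(),L[k].min(0) if k.any() else 0)
crop=im[100:330,220:440];cv2.imwrite("pics/l.png",cv2.resize(crop,None,fx=2.6,fy=2.6,interpolation=2))
```

```text
[ 0.51658312 -0.19671085  0.20968877] [-1.79862364e+02 -2.46638900e-02 -1.78344693e+02] 0.023294111317329655
0.024 0.034 70 [-0.0118 -0.0159  0.0259] [0.0139 0.0133 0.034 ]
0.034 0.05 25 [-0.0052 -0.0082  0.0402] [0.0071 0.004  0.0499]
0.05 0.066 40 [-0.0057 -0.0098  0.0509] [0.0065 0.0031 0.066 ]
0.066 0.085 19 [-0.0065 -0.0069  0.0669] [0.0055 0.0015 0.08  ]
tip z 0.07999245407735874
ear 1 [ 0.01174003 -0.06053398  0.0565759 ]
```

View pics/l.png

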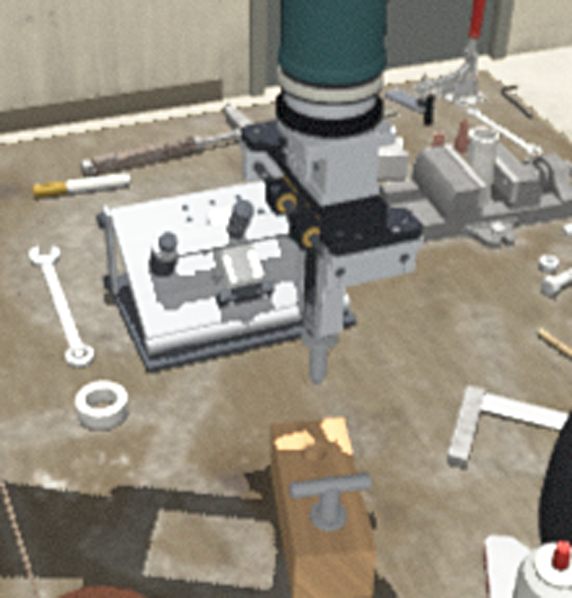

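The crop shows the pin held straight, nose at (317,380), with the tee untouched at (330,490) and the strap closed at (240,215). I'll refine the bore position from the first cloud and then plan the move.

Run:
```python
from plan import *
P=np.load("side0.npy");L=(P.reshape(-1,3)-c)@RJ
k=(abs(L[:,2]-.058)<.0025)&(L[:,1]<-.05)&(L[:,1]>-.11)&(abs(L[:,0]-.02)<.04);q=L[k]
print(len(q),q.min(0),q.max(0),np.median(q[:,2]))
from scipy.optimize import minimize
def f(p):
    r=np.hypot(q[:,0]-p[0],q[:,1]-p[1]);inn=np.clip(.008-r,0,None)
    o=np.where(q[:,0]<p[0],np.clip(r-.017,0,None),np.clip(abs(q[:,1]-p[1])-.017,0,None))
    return (inn**2).sum()+(o**2).sum()
b=min((f((x,y)),x,y) for x in np.arange(0,.025,.0005) for y in np.arange(-.085,-.065,.0005));print(b)
from collections import Counter
g=sorted((f((x,y)),round(x,4),round(y,4)) for x in np.arange(0,.025,.0005) for y in np.arange(-.085,-.065,.0005))[:8];print(g)
plan(Rc,J(.012,-.077,.20),"pre")
```

```text
131 [-0.00709535 -0.09327084  0.05551958] [ 0.04047984 -0.05896945  0.06047389] 0.058343279016030314
(np.float64(1.364926158137166e-06), np.float64(0.01), np.float64(-0.076))
[(np.float64(1.364926158137166e-06), np.float64(0.01), np.float64(-0.076)), (np.float64(1.5108471330372976e-06), np.float64(0.0105), np.float64(-0.076)), (np.float64(1.991684294587762e-06), np.float64(0.0105), np.float64(-0.0755)), (np.float64(2.063452384144229e-06), np.float64(0.0095), np.float64(-0.076)), (np.float64(2.222614892068792e-06), np.float64(0.01), np.float64(-0.0755)), (np.float64(2.7613521577680458e-06), np.float64(0.01), np.float64(-0.0765)), (np.float64(3.025252160163287e-06), np.float64(0.011), np.float64(-0.0755)), (np.float64(3.077719534795984e-06), np.float64(0.011), np.float64(-0.076))]
pre t 13.63 pos [ 0.5167 -0.1968  0.2099] world d [0.0961 0.1919 0.0314]
  turn first: twist units [-0.668  0.001 -0.005] then shift units [-4.094  7.165  2.675] | shift first: [-4.064  7.557 -1.275]
  F [-0.5 -0.6 -0.4] gap 0.0233 gf 30.0 j [ -27.    6.   80.   -0.   95. -118.]
```

Request:
drive_tool:
  delta_pos:
    - [-0.2,0.35,-0.13]
    - [-0.4,0.75,-0.13]
    - [-0.45,0.84,-0.13]
    - [-0.45,0.84,-0.13]
    - [-0.45,0.84,-0.13]
    - [-0.45,0.84,-0.13]
    - [-0.45,0.84,-0.13]
    - [-0.45,0.84,-0.13]
    - [-0.45,0.84,-0.13]
    - [-0.3,0.57,-0.1]
  twist:
    - [0,0,0]
    - [0,0,0]
    - [0,0,0]
    - [0,0,0]
    - [0,0,0]
    - [0,0,0]
    - [0,0,0]
    - [0,0,0]
    - [0,0,0]
    - [0,0,0]

```text
time: 14.47
eef_pos: [0.6122, -0.0021, 0.2376]
orientation: [-180.0, -0.3, -178.2]
wrist_force: [-0.4, -0.5, -1.1]
finger_gap: 0.0234
gripper_force: 30.0
```

Request:
drive_tool:
  delta_pos:
    - [0,0,0]
    - [0,0,0]
    - [0,0,0]
    - [0,0,0]
    - [0,0,0]
    - [0,0,0]
    - [0,0,0]
    - [0,0,0]
    - [0,0,0]
    - [0,0,0]
  twist:
    - [-0.083,0,0]
    - [-0.083,0,0]
    - [-0.083,0,0]
    - [-0.083,0,0]
    - [-0.083,0,0]
    - [-0.083,0,0]
    - [-0.083,0,0]
    - [-0.083,0,0]
    - [0,0,0]
    - [0,0,0]

```text
time: 15.3
eef_pos: [0.6117, -0.0057, 0.2372]
orientation: [150.2, -0.3, -178.4]
wrist_force: [1.1, 0.2, -1.1]
finger_gap: 0.0232
gripper_force: 30.0
```

Run:
```python
from plan import *
plan(Rc,J(.0118,-.077,.1515),"pre")
```

```text
pre t 15.3 pos [ 0.6117 -0.0057  0.2372] world d [ 0.0004  0.0247 -0.0381]
  turn first: twist units [-0.003 -0.003 -0.01 ] then shift units [-0.047  0.096  1.813] | shift first: [-0.051  0.101  1.813]
  F [ 1.1  0.2 -1.1] gap 0.0232 gf 30.0 j [ -20.   17.   68.   28.  105. -107.]
```

Move to the pre-insert pose, then check the pin axis against the yoke in the camera frame.

Request:
drive_tool:
  delta_pos:
    - [-0.01,0.02,0.22]
    - [-0.01,0.02,0.22]
    - [-0.01,0.02,0.22]
    - [-0.01,0.02,0.22]
    - [-0.01,0.02,0.22]
    - [0,0,0.22]
    - [0,0,0.22]
    - [0,0,0.22]
    - [0,0,0.05]
    - [0,0,0]
  twist:
    - [-0.003,-0.003,0]
    - [0,0,0]
    - [0,0,0]
    - [0,0,0]
    - [0,0,0]
    - [0,0,0]
    - [0,0,0]
    - [0,0,0]
    - [0,0,0]
    - [0,0,0]

```text
time: 16.13
eef_pos: [0.6122, 0.02, 0.2002]
orientation: [150.1, -0.1, -178.4]
wrist_force: [-0.4, 0.6, -0.9]
finger_gap: 0.0233
gripper_force: 30.0
```

Run:
```python
from plan import *
plan(Rc,J(.0118,-.077,.1515),"pre")
im,P,d=cam("side")
L=(P-c)@RJ
R=L.reshape(-1,3);R=R[(abs(R[:,0]-.012)<.025)&(abs(R[:,1]+.077)<.025)]
for a,b in((.05,.061),(.072,.085),(.085,.1),(.1,.115),(.115,.13)):
    z=R[(R[:,2]>a)&(R[:,2]<b)]
    if len(z):print(a,b,len(z),z.min(0).round(4),z.max(0).round(4))
cv2.imwrite("pics/i.png",cv2.resize(im[110:240,250:400],None,fx=4,fy=4,interpolation=2))
```

```text
pre t 16.13 pos [0.6122 0.02   0.2002] world d [-0.0002 -0.001  -0.0011]
  turn first: twist units [ 0.001  0.001 -0.007] then shift units [ 0.009 -0.056  0.019] | shift first: [ 0.008 -0.056  0.019]
  F [-0.4  0.6 -0.9] gap 0.0233 gf 30.0 j [ -18.   17.   72.   28.  101. -107.]
0.05 0.061 126 [-0.0058 -0.0925  0.0512] [ 0.0368 -0.0575  0.0608]
0.072 0.085 6 [ 0.0059 -0.0781  0.0783] [ 0.0166 -0.0711  0.0839]
0.085 0.1 16 [ 0.0059 -0.083   0.0864] [ 0.0144 -0.0701  0.0999]
0.1 0.115 7 [ 0.0051 -0.0823  0.1001] [ 0.0109 -0.0719  0.1051]
0.115 0.13 30 [-0.0036 -0.0827  0.1171] [ 0.0268 -0.0635  0.1296]
```

View pics/i.png

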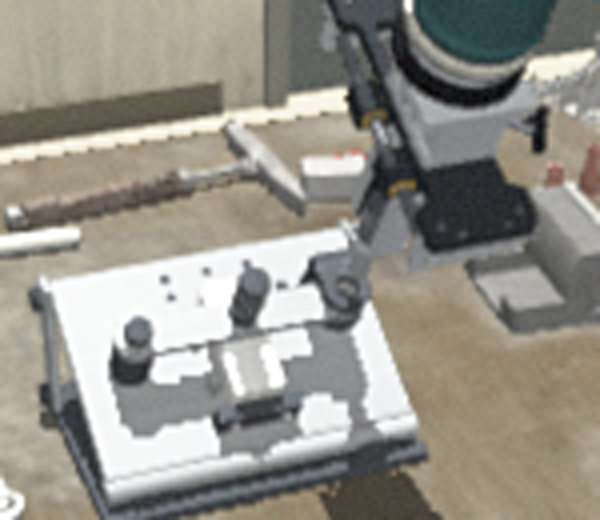

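The picture shows the pin's nose just above the yoke's bore at crop (347,285). The depth data puts it about 1.2 mm too far uphill and about 1.2 mm too far in -y, so I'll correct that and start inserting.

Request:
drive_tool:
  delta_pos:
    - [0.05,-0.05,0.1]
    - [0,0,0.15]
    - [0,0,0.15]
    - [0,0,0.12]
    - [0,0,0.1]
    - [0,0,0.1]
    - [0,0,0.1]
    - [0,0,0.1]
    - [0,0,0.1]
    - [0,0,0.1]
  twist:
    - [0,0,0]
    - [0,0,0]
    - [0,0,0]
    - [0,0,0]
    - [0,0,0]
    - [0,0,0]
    - [0,0,0]
    - [0,0,0]
    - [0,0,0]
    - [0,0,0]

```text
time: 17.02
eef_pos: [0.611, 0.0327, 0.1759]
orientation: [150.1, -0.0, -178.4]
wrist_force: [0.3, -0.3, -2.2]
finger_gap: 0.0235
gripper_force: 30.0
```

```bash
cat > st.py <<'E'
from plan import *
s=observe();print(s["time"],"jig",(RJ.T@(s["eef_pos"]-c)).round(4),"F jig",(RJ.T@s["wrist_force"]).round(1),"M jig",(RJ.T@s["moment"]).round(2),s["finger_gap"].round(4),s["gripper_force"])
E
python3 st.py
```

```text
Traceback (most recent call last):
  File "st.py", line 2, in <module>
    s=observe();print(s["time"],"jig",(RJ.T@(s["eef_pos"]-c)).round(4),"F jig",(RJ.T@s["wrist_force"]).round(1),"M jig",(RJ.T@s["moment"]).round(2),s["finger_gap"].round(4),s["gripper_force"])
                                                                                                                                                    ^^^^^^^^^^^^^^^^^^^^^
AttributeError: 'float' object has no attribute 'round'
```

Request:
drive_tool:
  delta_pos:
    - [0,0,0.1]
    - [0,0,0.1]
    - [0,0,0.1]
    - [0,0,0.1]
    - [0,0,0.1]
    - [0,0,0.1]
    - [0,0,0.1]
    - [0,0,0.1]
    - [0,0,0.1]
    - [0,0,0.1]
  twist:
    - [0,0,0]
    - [0,0,0]
    - [0,0,0]
    - [0,0,0]
    - [0,0,0]
    - [0,0,0]
    - [0,0,0]
    - [0,0,0]
    - [0,0,0]
    - [0,0,0]

```text
time: 17.85
eef_pos: [0.6106, 0.0452, 0.1542]
orientation: [150.1, -0.0, -178.4]
wrist_force: [-0.2, -0.1, -0.9]
finger_gap: 0.0234
gripper_force: 30.0
```

```bash
sed -i 's/\["finger_gap"\].round(4)/["finger_gap"]/' st.py; python3 st.py
```

```text
17.85 jig [ 0.0121 -0.0764  0.0995] F jig [-0.5  0.2 -0.7] M jig [-0.11  0.26  0.09] 0.023356685278482548 29.999050498008728
```

Request:
drive_tool:
  delta_pos:
    - [0,0,0.06]
    - [0,0,0.06]
    - [0,0,0.06]
    - [0,0,0.06]
    - [0,0,0.06]
    - [0,0,0.06]
    - [0,0,0.04]
    - [0,0,0.04]
    - [0,0,0]
    - [0,0,0]
  twist:
    - [0,0,0]
    - [0,0,0]
    - [0,0,0]
    - [0,0,0]
    - [0,0,0]
    - [0,0,0]
    - [0,0,0]
    - [0,0,0]
    - [0,0,0]
    - [0,0,0]

```text
time: 18.68
eef_pos: [0.6106, 0.0485, 0.1485]
orientation: [150.2, 0.1, -178.4]
wrist_force: [-4.7, -8.2, 10.8]
finger_gap: 0.0235
gripper_force: 30.0
```

```bash
python3 st.py
```

```text
18.6833 jig [ 0.0121 -0.0765  0.0929] F jig [-1.6  5.  13.4] M jig [0.93 0.28 0.09] 0.02345386630014513 30.002722442150116
```

Request:
drive_tool:
  delta_pos:
    - [0,0,0.04]
    - [0,0,0.04]
    - [0,0,0.04]
    - [0,0,0.04]
    - [0,0,0]
    - [0,0,0]
    - [0,0,0]
    - [0,0,0]
    - [0,0,0]
    - [0,0,0]
  twist:
    - [0,0,0]
    - [0,0,0]
    - [0,0,0]
    - [0,0,0]
    - [0,0,0]
    - [0,0,0]
    - [0,0,0]
    - [0,0,0]
    - [0,0,0]
    - [0,0,0]

```text
time: 19.52
eef_pos: [0.6107, 0.0486, 0.1484]
orientation: [150.4, 0.3, -178.4]
wrist_force: [-10.8, -15.1, 21.7]
finger_gap: 0.0234
gripper_force: 30.0
```

```bash
python3 st.py
python3 - <<'E'
from plan import *
im,P,d=cam("side");L=((P-c)@RJ).reshape(-1,3)
R=L[(abs(L[:,0]-.012)<.03)&(abs(L[:,1]+.077)<.025)&(L[:,2]>.045)&(L[:,2]<.1)]
print(np.histogram(R[:,2],np.arange(.045,.1,.003)))
cv2.imwrite("pics/f.png",cv2.resize(im[130:230,280:400],None,fx=5,fy=5,interpolation=2))
E
```

```text
19.5167 jig [ 0.0122 -0.0766  0.0928] F jig [-2.  11.3 26.2] M jig [1.94 0.42 0.1 ] 0.02337322705405912 30.006799399852753
(array([26,  8, 14, 14, 35, 19, 10,  1,  1,  5,  4, 11,  7, 10, 10, 11, 14,
       10]), array([0.045, 0.048, 0.051, 0.054, 0.057, 0.06 , 0.063, 0.066, 0.069,
       0.072, 0.075, 0.078, 0.081, 0.084, 0.087, 0.09 , 0.093, 0.096,
       0.099]))
```

View pics/f.png

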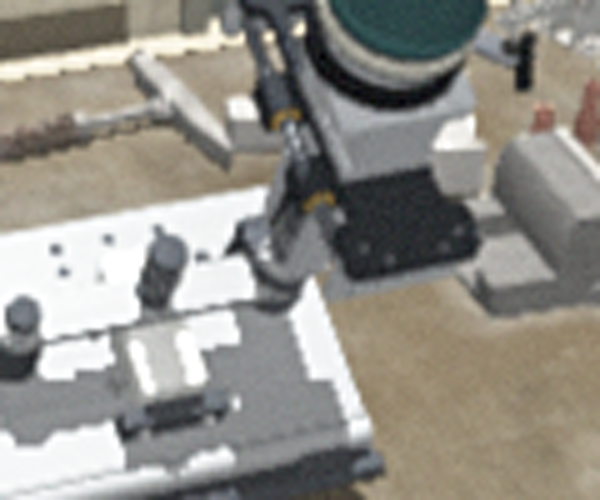

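The picture shows the collar down on the upper ear at crop (280,285). It stands rigid under 26 N, and the nose is already past the lower ear, so the pin is seated. I'll relax the push, then open and withdraw along the axis.

Request:
drive_tool:
  delta_pos:
    - [0,0,-0.06]
    - [0,0,-0.06]
    - [0,0,-0.06]
    - [0,0,-0.04]
    - [0,0,0]
    - [0,0,0]
    - [0,0,0]
    - [0,0,0]
    - [0,0,0]
    - [0,0,0]
  twist:
    - [0,0,0]
    - [0,0,0]
    - [0,0,0]
    - [0,0,0]
    - [0,0,0]
    - [0,0,0]
    - [0,0,0]
    - [0,0,0]
    - [0,0,0]
    - [0,0,0]

```text
time: 20.4
eef_pos: [0.6106, 0.0485, 0.1485]
orientation: [150.2, 0.1, -178.4]
wrist_force: [-4.6, -5.2, 8.2]
finger_gap: 0.0233
gripper_force: 30.0
```

Request:
drive_tool:
  delta_pos:
    - [0,0,0]
    - [0,0,0]
    - [0,0,0]
    - [0,0,0]
    - [0,0,0]
    - [0,0,0]
    - [0,0,0]
    - [0,0,0]
    - [0,0,0]
    - [0,0,0]
  twist:
    - [0,0,0]
    - [0,0,0]
    - [0,0,0]
    - [0,0,0]
    - [0,0,0]
    - [0,0,0]
    - [0,0,0]
    - [0,0,0]
    - [0,0,0]
    - [0,0,0]
  fingers: 0.1

```text
time: 21.23
eef_pos: [0.6105, 0.0498, 0.1462]
orientation: [150.1, -0.0, -178.4]
wrist_force: [-0.5, 0.1, 0.1]
finger_gap: 0.0518
gripper_force: 0.0
```

Request:
drive_tool:
  delta_pos:
    - [0,0,-0.2]
    - [0,0,-0.4]
    - [0,0,-0.5]
    - [0,0,-0.6]
    - [0,0,-0.6]
    - [0,0,-0.6]
    - [0,0,-0.6]
    - [0,0,-0.6]
    - [0,0,-0.4]
    - [0,0,-0.2]
  twist:
    - [0,0,0]
    - [0,0,0]
    - [0,0,0]
    - [0,0,0]
    - [0,0,0]
    - [0,0,0]
    - [0,0,0]
    - [0,0,0]
    - [0,0,0]
    - [0,0,0]

```text
time: 22.07
eef_pos: [0.6128, -0.0101, 0.2508]
orientation: [150.2, 0.2, -178.5]
wrist_force: [-0.3, -0.7, 0.1]
finger_gap: 0.0514
gripper_force: 0.0
```

```bash
python3 st.py
python3 - <<'E'
from plan import *
im,P,d=cam("side");L=((P-c)@RJ).reshape(-1,3)
R=L[(abs(L[:,0]-.012)<.03)&(abs(L[:,1]+.077)<.025)&(L[:,2]>.045)&(L[:,2]<.13)]
print(np.histogram(R[:,2],np.arange(.045,.13,.004)))
for a,b in((.061,.064),(.07,.085),(.085,.1),(.1,.108)):
    z=R[(R[:,2]>a)&(R[:,2]<b)]
    if len(z):print(a,b,len(z),z.min(0).round(4),z.max(0).round(4))
cv2.imwrite("pics/e.png",cv2.resize(im[130:330,220:420],None,fx=3,fy=3,interpolation=2))
E
```

```text
22.0667 jig [ 0.0122 -0.0768  0.2108] F jig [-0.5  0.3  0.4] M jig [-0.11  0.23  0.02] 0.05144806089326136 0.0
(array([30, 11, 24, 54, 23,  8,  3,  7, 10, 10,  7,  6,  7, 15, 41, 10,  0,
        0,  0,  0,  0]), array([0.045, 0.049, 0.053, 0.057, 0.061, 0.065, 0.069, 0.073, 0.077,
       0.081, 0.085, 0.089, 0.093, 0.097, 0.101, 0.105, 0.109, 0.113,
       0.117, 0.121, 0.125, 0.129]))
0.061 0.064 19 [-0.0055 -0.0891  0.0611] [ 0.0336 -0.0604  0.0639]
0.07 0.085 29 [-0.0027 -0.0868  0.0708] [ 0.0187 -0.0649  0.0847]
0.085 0.1 30 [-0.0017 -0.0881  0.0862] [ 0.0178 -0.0639  0.1   ]
0.1 0.108 55 [-0.0021 -0.0876  0.1   ] [ 0.0223 -0.066   0.1078]
```

View pics/e.png

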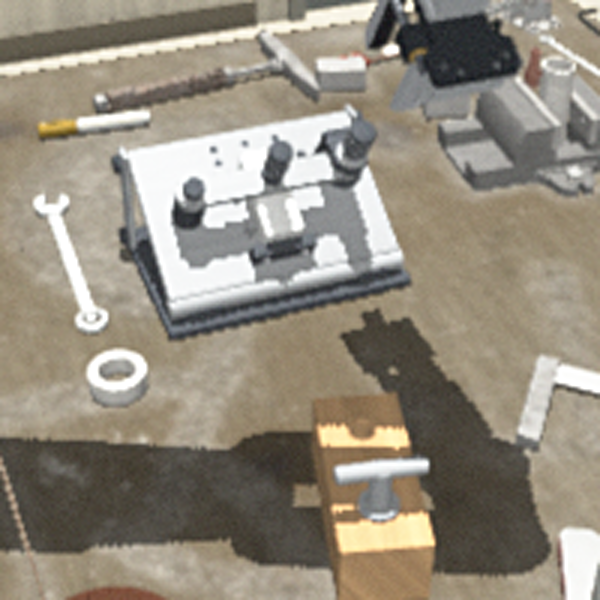

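The final picture shows the pin upright in the yoke at crop (355,150), the strap closed, and the bar, tee pin and loose things in place. The knob's top reads about 103 mm above the plate, which is the expected 58 + 45 mm.

```bash
python3 -c "from plant import close_job;print(close_job())"
```

```text
the job is handed in; nothing more can be done
None
```

The strap is closed on its stop and the knob-headed pin is through the yoke and released, its collar flush by my depth check; I handed the job in at about 22 s, and no verdict came back.

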